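Tug-test a centrifuge rotor and close the cover

TASK

Check that the rotor of the open bench-top centrifuge is locked on its spindle: grip its knob, pull it straight up with about 12 newtons (the sprung catch gives about 10 mm; never pull beyond 18 N), keep that pull on for a second, then ease the rotor back down and let go. Then close the centrifuge's cover fully and gently, without slamming it, and leave everything else on the bench where it is.

Things in the scene. Friction and masses are not known exactly. Their poses are not given: they have to be found in the camera images.
- centrifuge: White square bench-top centrifuge, 206 x 206 x 75 mm, fixed. Origin: centre of its underside; x points to its hinge side (back), y left, z up; the front panel with two dials faces -x, to the robot. A round bowl 158 mm wide holds the rotor, a black 140 mm disc below the rim; only its steel knob stands higher. Large equipment stands at the right (y below -0.5) and back (x above 0.85).
- lift_knob: Round steel knob in the centre of the black rotor disc: a cylinder 30 mm in diameter with a slightly wider (33 mm) rounded head, 37 mm tall in all; a 44 mm wide flange forms its lowest 4 mm. Origin: centre of its underside, 68 mm above the bench when seated; z up along the spindle axis. Its top is at 105 mm. The disc around it has its top at 68 mm, the housing rim at 75 mm.
- knob_grip (a point): Point on the knob's axis at the height to grip, 25 mm above the knob's underside and 12 mm below its top; 93 mm above the bench when seated. The knob is round, so any finger direction serves; squeezing along the centrifuge's y keeps the gripper farthest from the open cover. Rises with the rotor.
- rotor (a joint): Lift of rotor and knob along the spindle (m): 0 seated, stop at 0.022. The rotor stays locked on the spindle, but a sprung catch lets it rise: an upward pull must exceed 4 N to start it, then 0.8 N more per mm: 12 N at 10 mm, 18 N at 17.5 mm. It springs back to 0 if let go.
- cover (a joint): Angle of the hinged cover (rad): 0 closed flat on the housing, about 1.57 upright, 1.8 fully open; starts at 1.6 to 1.7. A friction hinge keeps it where it is left (0.35 N m, about 2 N to move it at the free edge).
- cover_hinge (a point): Centre of the cover's hinge line, at the back edge of the housing, 105 mm behind the centrifuge's centre and 77 mm above the bench. The line runs along the centrifuge's y.
- cover_back (a point): Point on the cover's outer face, on its centre line. The cover is a white box 204 x 200 x 46 mm, hollow towards the rotor. Closed, this point is 165 mm in front of the hinge line and 46 mm above it; the free edge is 42 mm farther out, its grey lip 11 mm more. Open (top about 300 mm above the bench) it is on the rear side: push from there over towards the robot and down.
- spare_disc: Bystander: spare black rotor cover, disc 154 mm wide and 31 mm tall, lying on the bench at the right. Origin: centre of its underside.
- tip_box: Bystander: blue pipette tip box 78 x 110 x 82 mm. Origin: centre of its underside.
- tube_rack: Bystander: empty blue tube rack 96 x 168 x 64 mm, at the left. Origin: centre of its underside.
- lab_timer: Bystander: small white timer 62 x 62 x 18 mm. Origin: centre of its underside.
- tape_roll: Bystander: yellow roll of tape 91 mm wide, 19 mm tall, at the left. Origin: centre of its underside.
- marker: Bystander: marker pen 135 mm long lying at the front. Origin: centre of its underside.
- beaker: Bystander: clear beaker 74 mm wide, 86 mm tall, at the back. Origin: centre of its underside.

How it is judged:
By the outcome, as a careful person would: the job done as asked, in the order asked, and still so for the second after the job is handed in, with the robot touching nothing.
It also fails if it takes over 61 s, if anything falls off the work surface, if the arm or the gripper's body presses on something with over 40 N, if the wrist force passes 120 N, or if a joint passes its speed limit or range.

ROBOT

A 7-joint arm with a two-finger parallel gripper is mounted at the origin on a cart in front of the work surface, level with it; the furniture and walls round the work are solid. World frame = base frame: x ahead of the robot, y to its left, z up, the work surface at z = 0. Lengths are in mm, angles in rad, forces in N, time in s.
With the tool pointing down it reaches from about 350 to 900 mm from the base axis. Payload 8.1 kg.
Tool frame: the origin (TCP) lies at the very end of the fingers, on their centre line; the grasp point (between the pads) lies 19 mm behind it; z points along the fingers, y is the line along which they close (so a half turn about z gives the same grasp; the last joint's range is limited). The gripper opens to 92 mm and grips with 3 to 60 N. Pads are 19 mm wide; open, the fingers measure 130 mm over their backs; the gripper's body (75 mm by 190 mm) begins 47 mm behind the grasp point.
Start: joints at [1.019, 0.434, 0.025, 1.573, -0.012, 1.134, -0.075], TCP at [271.157, -563.13, 226.742] pointing down, gripper open.
Joint ranges: [-2.62, 2.62], [-0.44, 2.09], [-1.27, 1.32], [0.08, 2.57], [-1.32, 4.46], [0.12, 2], [-2.74, 2.74]. Speed limits (rad/s): [2.22, 2.22, 3.01, 3.01, 3.14, 3.14, 3.14].

INTERFACE

Orientations are given as a unit quaternion [w, x, y, z].
In Python, from cell import * gives the robot as it stands. The module is installed in compiled form; this text tells all that it offers.
- The arm moves only by the tool drive_tool, never from a script. Its argument "deltas" is a list that holds one entry, the list of rows, each a list of 7 numbers: the shift along the world's x, y, z in cm, then the turn, a rotation vector about the world's x, y, z in rad, then the opening in per cent of the stroke, from 0 (shut) to 100 (fully open). In form: [[[dx, dy, dz, ax, ay, az, claw], ...]]. A call has 1 to 8 rows; each row is the pose to reach, as a shift and turn from the pose commanded when the call began; what a row does not reach only later rows make up. A row lasts 1/10 s, in which the tool goes at most 50 mm and 8.59 degrees, less where a joint would pass 70% of its speed; a pose out of reach is approached as far as the arm can. A call with a gripper value outside its range is refused whole. The fingers move at their own pace and stop on an object; the grip force is fixed at half the most. Time passes only in rows, so rows that repeat a pose let the fingers close. It gives the time, the measured TCP pose, the force, the opening and the grip force at its end, in the units of the state.
- get_obs(): the state, without advancing time (a new reading comes with each control period).
- get_image(name): name is "side" or "top" or "wrist"; returns the picture (400x640x3 uint8, red, green, blue); there is no depth.
- camera_info(name): a dict with "vertical_fov" (degrees; the focal length in pixels is half the picture's height over the tangent of half this angle, whatever the lens; pixels are square), "cx", "cy" (the principal point, pixels), "R" (3x3) and "t" (3): a world point X has camera coordinates R X + t. Camera axes: x right, y down, z forward; pixel columns grow to the right and rows downward; lengths in mm; the calibration is good to about 2 mm. A picture is of the moment at which its call begins: read the wrist's pose just before it. camera_info takes no time and is no camera call; for the wrist camera it gives the pose at the moment of the call.
- sign_off(): hands the job in; it is judged then, once.
Trained networks look in the newest picture that a camera, given by its name, has taken for a name from the list of things; names that differ only in an ending like _2 or _b are one class to them, and where a whole thing is asked for, a point or a joint stands for the part that bears it (a point fixed in the world has none). Each returns a list of dicts, best first, with "p" (0 to 1); they miss things now and then, are a little off and sometimes report something else, mostly with a low value. They report only what shows in the picture. A call takes as long as a camera call.
- find_in(query, camera): "extent" ([left, top, right, bottom] in pixels, round what is visible of it).
- trace(query, camera): "region" (400x640 bool, what is visible of it) and "extent" ([left, top, right, bottom] in pixels, round what is visible of it).
The state is a dict: "t": time; "joints": joint angles; "dq": joint speeds; "tau": joint torques, N m; "ee_pos": TCP position; "orientation": TCP orientation; "wrist_force": force on the tool from outside, world axes, zero at the start; "moment": the same for the moment, N m; "finger_gap": finger opening in mm; "finger_force": force on a finger pad.
Only numpy, scipy, OpenCV 4.12 (cv2) and the standard library are available. Lean on these libraries where they do the work, as an engineer would, in place of code of your own. Each camera call takes 0.05 s, during which the arm holds its last target. There are 200 camera calls.

## Working session

There is one attempt and no reset: what is moved stays moved. The work goes in short steps, Python scripts to look and compute and a tool call to move; the robot and the scene stay as the last step left them, time stands still between calls to the robot, and variables do not carry over. Pictures are saved under pics/ and viewed, at most 13 in all, crops included, and the job is handed in when it is done.

Besides the shell and the picture viewer there is one more tool, called after ">>>" by a JSON object that holds its "api" and its "payload". drive_tool: Moves the arm, as the interface text tells. Its arguments: {"type":"object","properties":{"deltas":{"type":"array"}},"required":["deltas"]}

```bash
mkdir -p pics
cat > h.py <<'E'
from cell import *
import numpy as np, cv2
def cam(n):
    c=camera_info(n); f=200/np.tan(np.radians(c["vertical_fov"])/2)
    return f,c["cx"],c["cy"],np.array(c["R"]),np.array(c["t"])
def onz(n,u,v,z):
    f,cx,cy,R,t=cam(n); C=-R.T@t; d=R.T@np.array([(u-cx)/f,(v-cy)/f,1.])
    return C+d*(z-C[2])/d[2]
def proj(n,X):
    f,cx,cy,R,t=cam(n); p=R@np.array(X)+t
    return p[0]/p[2]*f+cx,p[1]/p[2]*f+cy
def save(n,fn):
    im=np.array(get_image(n)); cv2.imwrite("pics/"+fn,im[:,:,::-1]); return im
E
python3 - <<'E'
from h import *
np.set_printoptions(precision=3,suppress=True)
a=save("top","a.png");b=save("side","b.png")
cv2.imwrite("pics/ab.png",cv2.resize(np.vstack([a,b])[:,:,::-1],(480,600)))
for n in("top","side"):
    f,cx,cy,R,t=cam(n);print(n,f,cx,cy,-R.T@t)
    for q in("lift_knob","centrifuge","cover","spare_disc","tip_box","beaker"):
        print(q,[(np.round(d["extent"]),round(d["p"],2)) for d in find_in(q,n)[:2]])
o=get_obs();print(o)
E
```

```text
top 405.5697442507689 324.45074838574067 199.6416703768742 [ 393.653  -58.03  1449.757]
lift_knob [(array([295., 208., 307., 219.]), 0.6)]
centrifuge [(array([249., 148., 336., 246.]), 0.56)]
cover [(array([249., 144., 322., 190.]), 0.89)]
spare_disc [(array([391., 202., 436., 249.]), 0.72), (array([192., 221., 218., 248.]), 0.67)]
tip_box [(array([431., 242., 471., 268.]), 0.69)]
beaker [(array([274., 118., 293., 145.]), 0.93), (array([296., 205., 305., 221.]), 0.61)]
side 451.0820638824932 317.6520934385979 206.31362521591544 [ -580.413 -1116.148   777.675]
lift_knob []
centrifuge [(array([254., 146., 338., 249.]), 0.92)]
cover [(array([285., 146., 336., 206.]), 0.82)]
spare_disc [(array([344., 259., 389., 281.]), 0.63)]
tip_box [(array([356., 266., 404., 314.]), 0.81), (array([284., 148., 338., 207.]), 0.56)]
beaker [(array([332., 190., 339., 210.]), 0.62)]
{'t': 0.7, 'joints': array([ 1.019,  0.434,  0.025,  1.573, -0.012,  1.134, -0.075]), 'dq': array([ 0.002,  0.   ,  0.002, -0.001, -0.   ,  0.   ,  0.001]), 'tau': array([ -0.   , -66.749,   0.984, -31.476,  -0.061,   0.032,   0.   ]), 'ee_pos': array([ 271.148, -563.132,  226.767]), 'orientation': array([0.   , 0.975, 0.222, 0.   ]), 'wrist_force': array([-0.69 ,  0.056, -0.188]), 'moment': array([-0.033, -0.011,  0.058]), 'finger_force': 0.0, 'finger_gap': 91.90689098804053}
```

View pics/a.png

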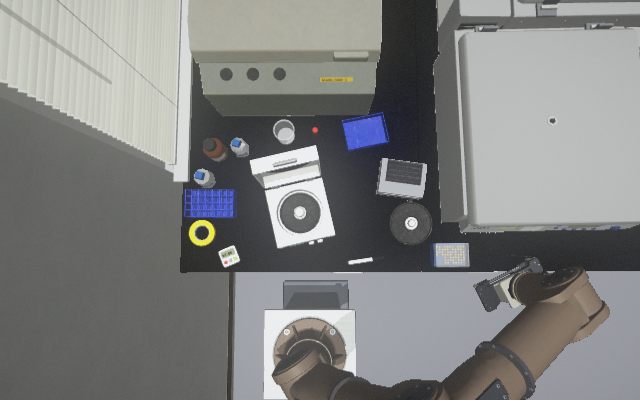

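View pics/b.png

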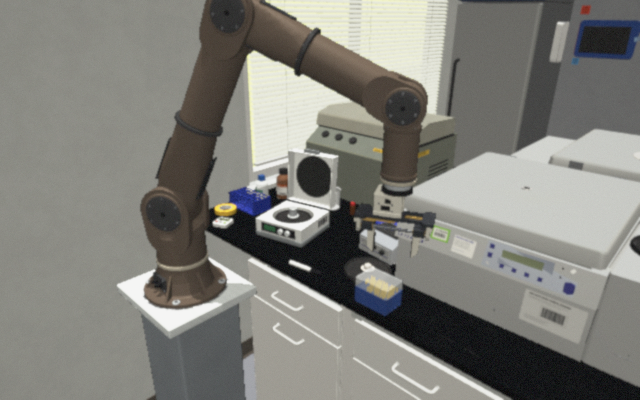

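Run:
```python
from h import *
np.set_printoptions(precision=3,suppress=True)
get_image("top")
r=trace("lift_knob","top")
for d in r[:2]: 
    ys,xs=np.nonzero(d["region"]);print("knob",d["p"],d["extent"],xs.mean(),ys.mean(),onz("top",xs.mean(),ys.mean(),100))
print(onz("top",300.5,213,105))
# centrifuge rim corners at z=75 by eye
for p in((277,248),(335,238),(265,190),(322,179)): print(p,onz("top",*p,75))
for q in("centrifuge","cover"):
    d=trace(q,"top")[0]; m=d["region"].astype(np.uint8)
    c=max(cv2.findContours(m,0,2)[0],key=cv2.contourArea); print(q,d["p"],cv2.boxPoints(cv2.minAreaRect(c)))
im=get_image("top")
cv2.imwrite("pics/c.png",cv2.resize(np.array(im)[110:280,180:480,::-1],None,fx=2.6,fy=2.6,interpolation=2))
```

```text
[481.832  25.2   105.   ]
(277, 248) [365.956 105.828  75.   ]
(335, 238) [398.985 -89.656  75.   ]
(265, 190) [562.815 148.586  75.   ]
(322, 179) [600.179 -46.18   75.   ]
centrifuge 0.62 [[248.966 159.582]
 [315.492 144.012]
 [337.299 237.185]
 [270.773 252.755]]
cover 0.64 [[249.011 159.877]
 [315.576 143.902]
 [322.938 174.575]
 [256.372 190.551]]
```

View pics/c.png

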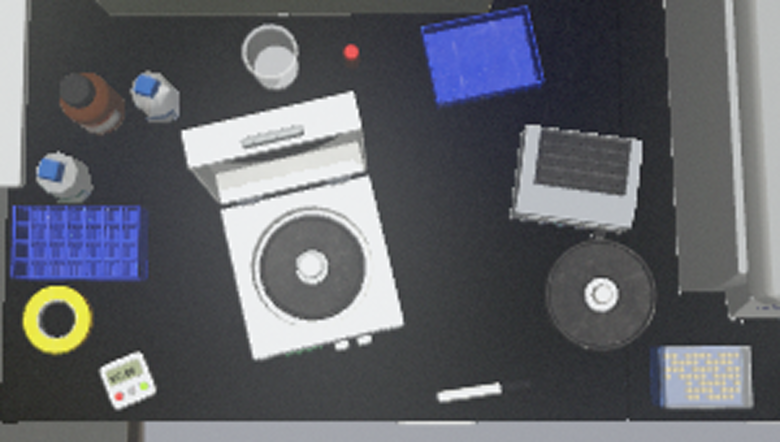

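>>> {"api": "drive_tool", "payload": {"deltas": [[[2, 4, 0.5, 0, 0, -0.02, 100], [3.5, 8.5, 1, 0, 0, -0.05, 100], [5, 13, 1.5, 0, 0, -0.08, 100], [6.5, 17.5, 2, 0, 0, -0.11, 100], [8, 22, 2, 0, 0, -0.14, 100], [9.5, 26.5, 2, 0, 0, -0.16, 100], [11, 31, 2, 0, 0, -0.18, 100], [12.5, 35.5, 2, 0, 0, -0.2, 100]]]}}

```text
t: 1.75
ee_pos: [396.5, -206.4, 247.1]
orientation: [0.0, 0.992, 0.124, 0.0]
wrist_force: [0.7, -0.6, -0.7]
finger_gap: 92.1
finger_force: 0.0
```

>>> {"api": "drive_tool", "payload": {"deltas": [[[1.5, 4.5, 0, 0, 0, -0.01, 100], [3, 9, 0, 0, 0, -0.02, 100], [4.5, 13.5, 0, 0, 0, -0.02, 100], [6, 18, 0, 0, 0, -0.03, 100], [7.5, 21.5, 0, 0, 0, -0.03, 100], [8.7, 23.5, 0, 0, 0, -0.03, 100], [8.7, 23.5, 0, 0, 0, -0.03, 100], [8.7, 23.5, 0, 0, 0, -0.03, 100]]]}}

```text
t: 2.55
ee_pos: [483.0, 26.8, 246.6]
orientation: [0.0, 0.994, 0.11, -0.0]
wrist_force: [1.3, -1.1, 0.7]
finger_gap: 92.2
finger_force: 0.0
```

Run:
```python
from h import *
np.set_printoptions(precision=3,suppress=True)
o=get_obs();print(o["t"],o["ee_pos"],o["orientation"],o["wrist_force"],o["joints"])
save("wrist","d.png")
for q in("lift_knob",):
  for d in find_in(q,"wrist"): 
    e=d["extent"];print(q,d["p"],e,onz("wrist",(e[0]+e[2])/2,(e[1]+e[3])/2,103))
f,cx,cy,R,t=cam("wrist");print(-R.T@t,R)
```

```text
2.55 [483.006  26.822 246.586] [ 0.     0.994  0.11  -0.   ] [ 1.309 -1.084  0.731] [ 0.12   0.213 -0.34   1.855  0.08   1.088 -1.601]
lift_knob 0.71 [291.2, 151.8, 336.7, 200.5] [492.001  31.279 103.   ]
lift_knob 0.62 [407.2, 315.3, 438.1, 329.0] [ 371.494 -104.589  103.   ]
[554.142  41.168 403.901] [[ 0.215 -0.977 -0.   ]
 [-0.939 -0.207  0.273]
 [-0.267 -0.058 -0.962]]
```

View pics/d.png

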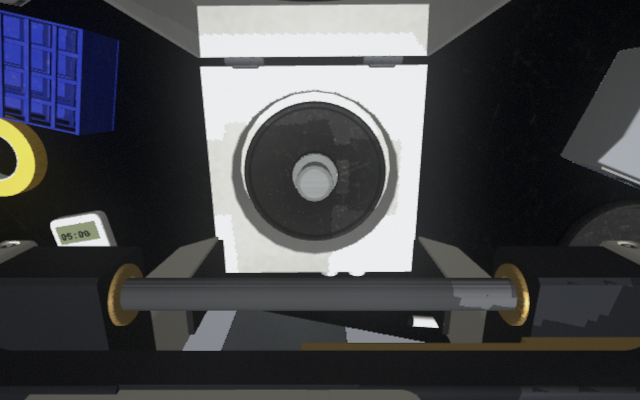

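Run:
```python
from h import *
np.set_printoptions(precision=2,suppress=True)
W=lambda u,v,z:print((u,v,z),onz("wrist",u,v,z))
W(314.5,180,103);W(315,171,68)
h=[onz("wrist",*p,75) for p in((201,66),(427,66),(412,271),(225,272))]
print(np.array(h)); print(np.mean(h,0), np.arctan2(*(h[1]-h[0])[[0,1]]*[1,-1]),np.arctan2(*(h[2]-h[3])[[0,1]]*[1,-1]))
print([onz("top",299.7,212.5,z) for z in(105,)])
im=np.array(get_image("side"))
for d in trace("lift_knob","side")+find_in("lift_knob","side"): print(d["p"],d["extent"])
print([proj("side",(x,28,105)) for x in (480,485,490,495)],[proj("top",(x,28,105)) for x in (480,485,490,495)])
u,v=map(int,proj("side",(486,28,95)))
a=cv2.resize(im[v-50:v+50,u-50:u+50,::-1],(500,500),interpolation=2)
u2,v2=map(int,proj("wrist",(486,28,95)))
print(u,v);cv2.imwrite("pics/e.png",a)
```

```text
(314.5, 180, 103) [488.75  30.08 103.  ]
(315, 171, 68) [489.97  30.21  68.  ]
[[561.21 148.    75.  ]
 [603.77 -45.69  75.  ]
 [410.48 -89.53  75.  ]
 [367.91  98.75  75.  ]]
[485.84  27.88  75.  ] 0.21628690471231543 0.22233598327764875
[array([483.5 ,  27.86, 105.  ])]
0.52 [285.8, 207.7, 301.8, 221.2]
0.6 [283.5, 208.2, 298.6, 217.2]
[(np.float64(291.38229648823807), np.float64(207.48799846430643)), (np.float64(292.35150327654554), np.float64(207.1149234391904)), (np.float64(293.3169174507507), np.float64(206.74330829819664)), (np.float64(294.278561228765), np.float64(206.3731444890245))] [(np.float64(299.6551681008643), np.float64(213.55296564093007)), (np.float64(299.6603633910106), np.float64(212.05021596122626)), (np.float64(299.66555490075297), np.float64(210.54855977212063)), (np.float64(299.670742634216), np.float64(209.04799588051335))]
292 209
```

View pics/e.png

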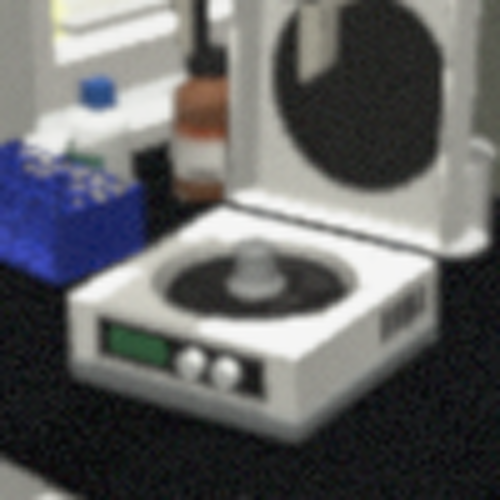

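>>> {"api": "drive_tool", "payload": {"deltas": [[[0.2, 0.1, -3, 0, 0, 0, 65], [0.4, 0.2, -7, 0, 0, 0, 65], [0.4, 0.2, -11, 0, 0, 0, 65], [0.4, 0.2, -14, 0, 0, 0, 65], [0.4, 0.2, -14, 0, 0, 0, 65]]]}}

```text
t: 3.3
ee_pos: [484.3, 27.7, 103.6]
orientation: [0.0, 0.994, 0.109, -0.003]
wrist_force: [0.2, -0.7, 0.4]
finger_gap: 60.6
finger_force: 0.0
```

Run:
```python
from h import *
np.set_printoptions(precision=2,suppress=True)
o=get_obs();print(o["t"],o["ee_pos"],o["orientation"],o["wrist_force"],o["finger_gap"])
save("wrist","f.png")
for d in find_in("lift_knob","wrist"): print(d["p"],d["extent"])
print(proj("wrist",(487,29,105)))
```

```text
3.3 [484.3   27.7  103.61] [ 0.    0.99  0.11 -0.  ] [ 0.17 -0.71  0.39] 60.61715081658907
0.77 [274.5, 191.1, 351.1, 276.5]
(np.float64(316.89208366793997), np.float64(255.34411623683766))
```

View pics/f.png

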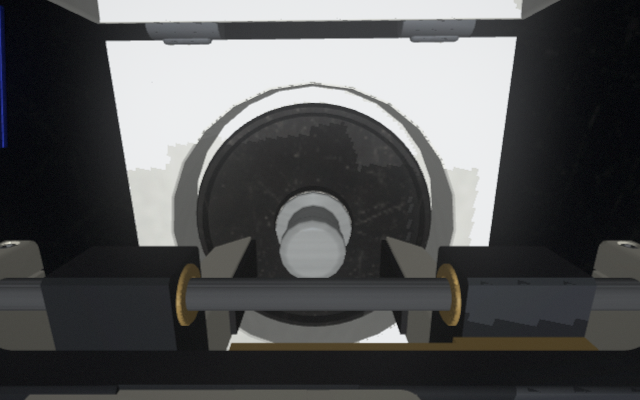

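>>> {"api": "drive_tool", "payload": {"deltas": [[[0.1, 0.1, -1, 0, 0, 0, 60], [0.1, 0.1, -2, 0, 0, 0, 55], [0.1, 0.1, -3.1, 0, 0, 0, 55], [0.1, 0.1, -3.1, 0, 0, 0, 55], [0.1, 0.1, -3.1, 0, 0, 0, 55]]]}}

```text
t: 3.9
ee_pos: [487.9, 29.9, 75.5]
orientation: [0.0, 0.994, 0.109, -0.0]
wrist_force: [-0.4, 0.3, -0.2]
finger_gap: 50.5
finger_force: 0.0
```

Run:
```python
from h import *
np.set_printoptions(precision=3,suppress=True)
save("wrist","g.png")
o=get_obs();print(o["t"],o["ee_pos"],o["orientation"],o["wrist_force"],o["finger_gap"])
print(onz("wrist",312.5,249,105))
```

```text
3.95 [488.204  29.958  75.812] [ 0.     0.994  0.109 -0.   ] [-0.984  0.356  0.535] 50.48818222149436
[504.392  35.669 105.   ]
```

View pics/g.png

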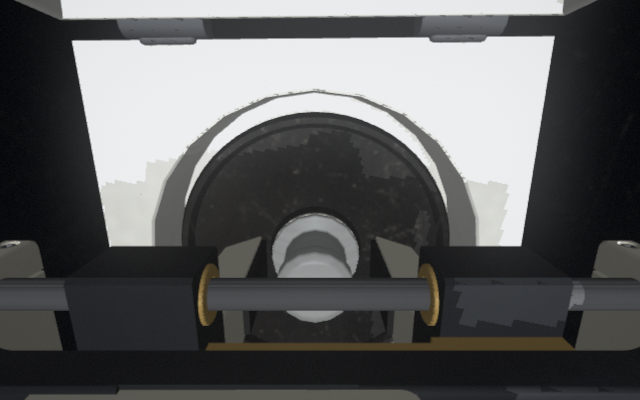

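>>> {"api": "drive_tool", "payload": {"deltas": [[[0, 0, 0, 0, 0, 0, 45], [0, 0, 0, 0, 0, 0, 38], [0, 0, 0, 0, 0, 0, 34], [0, 0, 0, 0, 0, 0, 33]]]}}

```text
t: 4.35
ee_pos: [488.1, 31.4, 76.0]
orientation: [-0.001, 0.994, 0.11, 0.0]
wrist_force: [-0.9, 4.5, 1.8]
finger_gap: 31.3
finger_force: 30.0
```

>>> {"api": "drive_tool", "payload": {"deltas": [[[0, 0, 0, 0, 0, 0, 20], [0, 0, 0, 0, 0, 0, 0], [0, 0, 0, 0, 0, 0, 0], [0, 0, 0, 0, 0, 0, 0]]]}}

```text
t: 4.75
ee_pos: [488.1, 31.4, 76.0]
orientation: [-0.001, 0.994, 0.11, 0.0]
wrist_force: [-0.8, 4.8, 1.2]
finger_gap: 31.1
finger_force: 30.0
```

>>> {"api": "drive_tool", "payload": {"deltas": [[[0, 0.1, 0, 0, 0, 0, 0], [0, 0.15, 0, 0, 0, 0, 0], [0, 0.15, 0.1, 0, 0, 0, 0], [0, 0.15, 0.2, 0, 0, 0, 0], [0, 0.15, 0.3, 0, 0, 0, 0], [0, 0.15, 0.4, 0, 0, 0, 0], [0, 0.15, 0.5, 0, 0, 0, 0], [0, 0.15, 0.5, 0, 0, 0, 0]]]}}

```text
t: 5.55
ee_pos: [488.0, 31.4, 80.7]
orientation: [-0.0, 0.994, 0.109, -0.0]
wrist_force: [1.2, 3.0, -8.1]
finger_gap: 31.1
finger_force: 30.0
```

```bash
python3 -c "
from h import *
o=get_obs();print(o['ee_pos'],o['wrist_force'],o['moment'],o['finger_gap'])"
```

```text
[488.02118898  31.42705745  80.67453573] [ 1.1780518   2.95938003 -8.13249508] [ 0.62600575 -0.11659751  0.00413969] 31.065367470068235
```

>>> {"api": "drive_tool", "payload": {"deltas": [[[0, 0, 0.1, 0, 0, 0, 0], [0, 0, 0.2, 0, 0, 0, 0], [0, 0, 0.3, 0, 0, 0, 0], [0, 0, 0.4, 0, 0, 0, 0], [0, 0, 0.5, 0, 0, 0, 0], [0, 0, 0.55, 0, 0, 0, 0], [0, 0, 0.55, 0, 0, 0, 0]]]}}

```text
t: 6.25
ee_pos: [488.0, 31.4, 86.2]
orientation: [-0.0, 0.994, 0.109, -0.0]
wrist_force: [0.9, 3.5, -12.4]
finger_gap: 31.6
finger_force: 30.0
```

>>> {"api": "drive_tool", "payload": {"deltas": [[[0, 0, 0, 0, 0, 0, 0], [0, 0, 0, 0, 0, 0, 0], [0, 0, 0, 0, 0, 0, 0], [0, 0, 0, 0, 0, 0, 0], [0, 0, 0, 0, 0, 0, 0], [0, 0, 0, 0, 0, 0, 0], [0, 0, 0, 0, 0, 0, 0], [0, 0, 0, 0, 0, 0, 0]]]}}

```text
t: 7.05
ee_pos: [488.0, 31.4, 86.2]
orientation: [0.0, 0.994, 0.109, -0.0]
wrist_force: [0.4, 4.9, -12.6]
finger_gap: 31.2
finger_force: 30.0
```

>>> {"api": "drive_tool", "payload": {"deltas": [[[0, 0, 0, 0, 0, 0, 0], [0, 0, 0, 0, 0, 0, 0], [0, 0, 0, 0, 0, 0, 0], [0, 0, 0, 0, 0, 0, 0], [0, 0, 0, 0, 0, 0, 0], [0, 0, 0, 0, 0, 0, 0]]]}}

```text
t: 7.65
ee_pos: [488.0, 31.4, 86.2]
orientation: [0.0, 0.994, 0.109, -0.0]
wrist_force: [-1.1, 4.3, -13.0]
finger_gap: 31.1
finger_force: 30.0
```

Held at about 12.5 N for over 1.4 s. Now ease it down.

>>> {"api": "drive_tool", "payload": {"deltas": [[[0, 0, -0.1, 0, 0, 0, 0], [0, 0, -0.2, 0, 0, 0, 0], [0, 0, -0.35, 0, 0, 0, 0], [0, 0, -0.5, 0, 0, 0, 0], [0, 0, -0.65, 0, 0, 0, 0], [0, 0, -0.8, 0, 0, 0, 0], [0, 0, -0.9, 0, 0, 0, 0], [0, 0, -1.0, 0, 0, 0, 0]]]}}

```text
t: 8.45
ee_pos: [488.1, 31.4, 76.3]
orientation: [0.0, 0.994, 0.109, -0.0]
wrist_force: [-3.3, 4.5, -5.0]
finger_gap: 31.1
finger_force: 30.0
```

>>> {"api": "drive_tool", "payload": {"deltas": [[[0, 0, -0.05, 0, 0, 0, 0], [0, 0, -0.05, 0, 0, 0, 0], [0, 0, -0.05, 0, 0, 0, 0]]]}}

```text
t: 8.75
ee_pos: [488.1, 31.4, 76.0]
orientation: [0.0, 0.994, 0.109, 0.0]
wrist_force: [-3.9, 4.4, -2.6]
finger_gap: 31.2
finger_force: 30.0
```

>>> {"api": "drive_tool", "payload": {"deltas": [[[0, 0, 0, 0, 0, 0, 45], [0, 0, 0, 0, 0, 0, 60], [0, 0, 0, 0, 0, 0, 65], [0, 0, 0, 0, 0, 0, 65]]]}}

```text
t: 9.15
ee_pos: [488.9, 31.0, 76.1]
orientation: [0.0, 0.994, 0.109, 0.001]
wrist_force: [0.4, -0.1, 0.4]
finger_gap: 57.3
finger_force: 0.0
```

>>> {"api": "drive_tool", "payload": {"deltas": [[[0, 0, 1, 0, 0, 0, 65], [0, 0, 3, 0, 0, 0, 65], [0, 0, 6, 0, 0, 0, 65], [0, 0, 10, 0, 0, 0, 65], [0, 0, 14, 0, 0, 0, 40], [0, 0, 18, 0, 0, 0, 20], [0, 0, 22, 0, 0, 0, 0], [0, 0, 26, 0, 0, 0, 0]]]}}

```text
t: 9.95
ee_pos: [487.6, 31.4, 338.5]
orientation: [0.0, 0.994, 0.109, 0.001]
wrist_force: [1.4, -0.6, 0.3]
finger_gap: 32.5
finger_force: 0.0
```

Run:
```python
from h import *
np.set_printoptions(precision=3,suppress=True)
o=get_obs();print(o["t"],o["ee_pos"],o["orientation"],o["wrist_force"],o["finger_gap"],o["joints"])
b=save("side","i.png")
for d in trace("beaker","side"): print("beaker",d["p"],d["extent"])
for d in trace("cover","side"): print("cover",d["p"],d["extent"])
get_image("top")
for d in find_in("beaker","top"): print("beaker",d["p"],d["extent"])
c,s=np.cos(.22),np.sin(.22); K=np.array([488,30.5])
L=lambda x,y,z: np.r_[K+[c*x-s*y,s*x+c*y],z]
print("hinge",L(105,0,77))
for th in(1.55,1.6,1.65,1.7):
  for y in (100,-100):
    r=207  # free edge, outer
    x=105-(r*np.cos(th)-46*np.sin(th)); z=77+r*np.sin(th)+46*np.cos(th)
    x2=105-(r*np.cos(th)); z2=77+r*np.sin(th)
    print(th,y,"outer",proj("side",L(x,y,z)),proj("top",L(x,y,z)),"inner",proj("side",L(x2,y,z2)),proj("top",L(x2,y,z2)))
print(onz("top",283,140,0),onz("top",283,125,86))
cv2.imwrite("pics/j.png",cv2.resize(b[100:260,230:390,::-1],None,fx=3.7,fy=3.7,interpolation=2))
```

```text
9.95 [487.65   31.377 338.463] [0.    0.994 0.109 0.001] [ 1.401 -0.609  0.337] 32.46182180320404 [ 0.123  0.157 -0.344  1.691  0.055  1.302 -1.584]
beaker 0.64 [332.6, 189.1, 339.3, 208.9]
cover 0.63 [289.5, 147.6, 338.1, 206.1]
beaker 0.62 [269.9, 120.1, 294.2, 146.2]
hinge [590.469  53.414  77.   ]
1.55 100 outer (np.float64(291.6854674717198), np.float64(147.56803865049864)) (np.float64(250.510911102617), np.float64(165.3765466547315)) inner (np.float64(285.05528949066706), np.float64(150.52485137131808)) (np.float64(253.78978877559996), np.float64(180.68235598019191))
1.55 -100 outer (np.float64(335.6513345820515), np.float64(155.44339655096405)) (np.float64(317.52401855786195), np.float64(150.42790194375303)) inner (np.float64(329.5924023563953), np.float64(158.73788738816745)) (np.float64(320.9896777462714), np.float64(165.64090966689682))
1.6 100 outer (np.float64(293.1482105834061), np.float64(147.54066034360588)) (np.float64(249.939506750077), np.float64(162.11496047501123)) inner (np.float64(286.5719697554983), np.float64(149.91299300960765)) (np.float64(253.06613696486983
[... 770 characters left out ...]
 np.float64(157.5058963184121)) (np.float64(319.43398193391005), np.float64(158.858558241312))
1.7 100 outer (np.float64(295.97700981437083), np.float64(147.8789943674376)) (np.float64(248.93331447196698), np.float64(155.88970982812876)) inner (np.float64(289.55987550774654), np.float64(149.090234063113)) (np.float64(251.72420293359914), np.float64(170.4991622425683))
1.7 -100 outer (np.float64(339.4779531208316), np.float64(155.6460311435679)) (np.float64(315.30884131842004), np.float64(141.11427028475103)) inner (np.float64(333.68783344936355), np.float64(157.1010861937855)) (np.float64(318.66685575185363), np.float64(155.54910447177778))
[755.468  96.378   0.   ] [786.654  87.612  86.   ]
```

View pics/j.png

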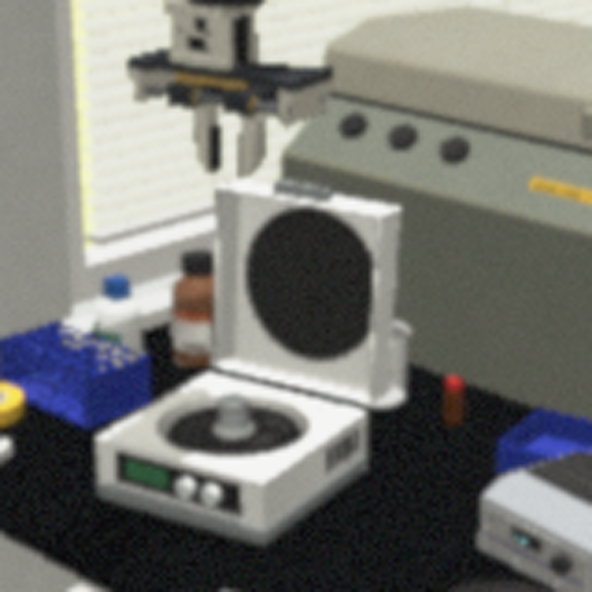

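>>> {"api": "drive_tool", "payload": {"deltas": [[[2, 0.4, 0.5, 0, 0, 0, 0], [5, 1.1, 1, 0, 0, 0, 0], [9, 2, 1, 0, 0, 0, 0], [13, 2.9, 1, 0, 0, 0, 0], [17, 3.8, 1, 0, 0, 0, 0], [19.5, 4.3, 1, 0, 0, 0, 0], [19.5, 4.3, 1, 0, 0, 0, 0], [19.5, 4.3, 1, 0, 0, 0, 0]]]}}

```text
t: 11.0
ee_pos: [682.6, 74.5, 343.5]
orientation: [-0.0, 0.994, 0.109, -0.002]
wrist_force: [-0.4, -0.8, -0.3]
finger_gap: 0.2
finger_force: 0.0
```

>>> {"api": "drive_tool", "payload": {"deltas": [[[0, 0, -2, 0, 0, 0, 0], [0, 0, -4, 0, 0, 0, 0], [0, 0, -6, 0, 0, 0, 0], [0, 0, -8, 0, 0, 0, 0], [0, 0, -9, 0, 0, 0, 0], [0, 0, -9, 0, 0, 0, 0]]]}}

```text
t: 11.6
ee_pos: [681.7, 73.8, 254.4]
orientation: [0.0, 0.994, 0.109, -0.001]
wrist_force: [0.1, 0.1, -0.2]
finger_gap: 0.4
finger_force: 0.0
```

Run:
```python
from h import *
np.set_printoptions(precision=3,suppress=True)
o=get_obs();print(o["t"],o["ee_pos"],o["orientation"],o["wrist_force"],o["finger_gap"],o["joints"])
c,s=np.cos(.22),np.sin(.22); d=o["ee_pos"][:2]-[488,30.5]; print("local",c*d[0]+s*d[1],-s*d[0]+c*d[1])
b=save("side","k.png")
cv2.imwrite("pics/l.png",cv2.resize(b[100:260,230:390,::-1],None,fx=3.7,fy=3.7,interpolation=2))
# planned contact path: tip front edge at r on outer face, tool centre 9.5 behind (+x local)
r=180; p0=None
for th in np.arange(1.65,-0.01,-.1):
    x=105-r*np.cos(th)+46*np.sin(th)+9.5*min(1,max(0,np.sin(th)*1)); z=77+r*np.sin(th)+46*np.cos(th)
    p=np.r_[488+c*x,30.5+s*x,z]; print(round(th,2),(p-o["ee_pos"])/10)
```

```text
11.6 [681.677  73.777 254.446] [ 0.     0.994  0.109 -0.001] [ 0.135  0.079 -0.221] 0.37833422042095927 [ 0.003  0.544 -0.315  1.341  0.168  1.286 -1.668]
local 198.45325242536123 -0.03263642732711958
1.65 [-2.332 -0.518 -0.165]
1.55 [-4.071 -0.907  0.347]
1.45 [-5.861 -1.307  0.679]
1.35 [-7.683 -1.715  0.826]
1.25 [-9.52  -2.125  0.788]
1.15 [-11.353  -2.535   0.564]
1.05 [-13.163  -2.94    0.158]
0.95 [-14.933  -3.336  -0.427]
0.85 [-16.645  -3.719  -1.186]
0.75 [-18.282  -4.085  -2.109]
0.65 [-19.827  -4.43   -3.189]
0.55 [-21.265  -4.752  -4.415]
0.45 [-22.582  -5.046  -5.773]
0.35 [-23.765  -5.311  -7.251]
0.25 [-24.801  -5.543  -8.834]
0.15 [-25.68   -5.739 -10.506]
0.05 [-26.394  -5.899 -12.251]
```

View pics/l.png

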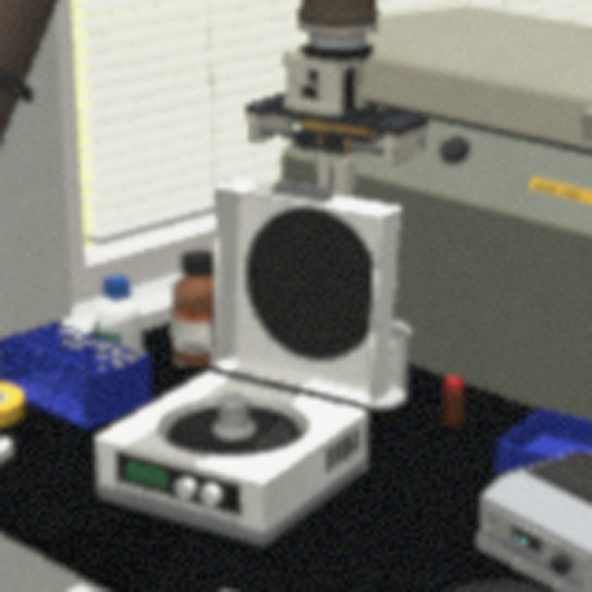

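>>> {"api": "drive_tool", "payload": {"deltas": [[[-0.7, -0.15, -0.05, 0, 0, 0, 0], [-1.4, -0.3, -0.1, 0, 0, 0, 0], [-2.0, -0.45, -0.1, 0, 0, 0, 0], [-2.5, -0.55, 0, 0, 0, 0, 0], [-3.0, -0.67, 0.1, 0, 0, 0, 0], [-3.5, -0.78, 0.2, 0, 0, 0, 0], [-4.1, -0.9, 0.35, 0, 0, 0, 0]]]}}

```text
t: 12.35
ee_pos: [642.2, 65.2, 259.7]
orientation: [0.0, 0.994, 0.109, 0.001]
wrist_force: [2.6, -0.0, 2.1]
finger_gap: 0.4
finger_force: 1.4
```

>>> {"api": "drive_tool", "payload": {"deltas": [[[-0.9, -0.2, 0.15, 0, 0, 0, 0], [-1.8, -0.4, 0.3, 0, 0, 0, 0], [-2.7, -0.6, 0.4, 0, 0, 0, 0], [-3.6, -0.8, 0.48, 0, 0, 0, 0], [-4.5, -1.0, 0.46, 0, 0, 0, 0], [-5.4, -1.2, 0.44, 0, 0, 0, 0], [-6.3, -1.4, 0.35, 0, 0, 0, 0], [-7.3, -1.63, 0.2, 0, 0, 0, 0]]]}}

```text
t: 13.15
ee_pos: [568.4, 48.8, 261.1]
orientation: [0.0, 0.994, 0.109, -0.0]
wrist_force: [2.6, -1.2, 0.9]
finger_gap: 0.5
finger_force: 1.1
```

>>> {"api": "drive_tool", "payload": {"deltas": [[[-0.9, -0.2, -0.18, 0, 0, 0, 0], [-1.8, -0.4, -0.41, 0, 0, 0, 0], [-2.7, -0.6, -0.68, 0, 0, 0, 0], [-3.6, -0.8, -1.0, 0, 0, 0, 0], [-4.45, -1.0, -1.35, 0, 0, 0, 0], [-5.3, -1.18, -1.75, 0, 0, 0, 0], [-6.1, -1.37, -2.2, 0, 0, 0, 0], [-6.9, -1.55, -2.67, 0, 0, 0, 0]]]}}

```text
t: 13.95
ee_pos: [499.4, 33.5, 234.1]
orientation: [-0.0, 0.994, 0.109, -0.0]
wrist_force: [1.2, -0.7, -0.3]
finger_gap: 0.1
finger_force: 0.6
```

Run:
```python
from h import *
np.set_printoptions(precision=3,suppress=True)
o=get_obs();print(o["t"],o["ee_pos"],o["wrist_force"])
b=save("side","m.png")
cv2.imwrite("pics/n.png",cv2.resize(b[100:260,230:390,::-1],None,fx=3.7,fy=3.7,interpolation=2))
c,s=np.cos(.22),np.sin(.22);r=180
for th in np.arange(.75,-.06,-.05):
    x=105-r*np.cos(th)+46*np.sin(th)+9.5*np.sin(th); z=77+r*np.sin(th)+46*np.cos(th)
    p=np.r_[488+c*x,30.5+s*x,z]; print(round(th,2),(p-o["ee_pos"])/10)
```

```text
13.95 [499.418  33.506 234.094] [ 1.174 -0.738 -0.349]
0.75 [-0.056 -0.058 -0.074]
0.7 [-0.841 -0.233 -0.595]
0.65 [-1.601 -0.403 -1.154]
0.6 [-2.335 -0.567 -1.749]
0.55 [-3.039 -0.725 -2.379]
0.5 [-3.714 -0.876 -3.043]
0.45 [-4.356 -1.019 -3.738]
0.4 [-4.965 -1.156 -4.463]
0.35 [-5.539 -1.284 -5.216]
0.3 [-6.076 -1.404 -5.996]
0.25 [-6.575 -1.516 -6.799]
0.2 [-7.035 -1.618 -7.625]
0.15 [-7.454 -1.712 -8.471]
0.1 [-7.833 -1.797 -9.335]
0.05 [ -8.168  -1.872 -10.216]
-0.0 [ -8.461  -1.937 -11.109]
-0.05 [ -8.71   -1.993 -12.015]
```

View pics/n.png

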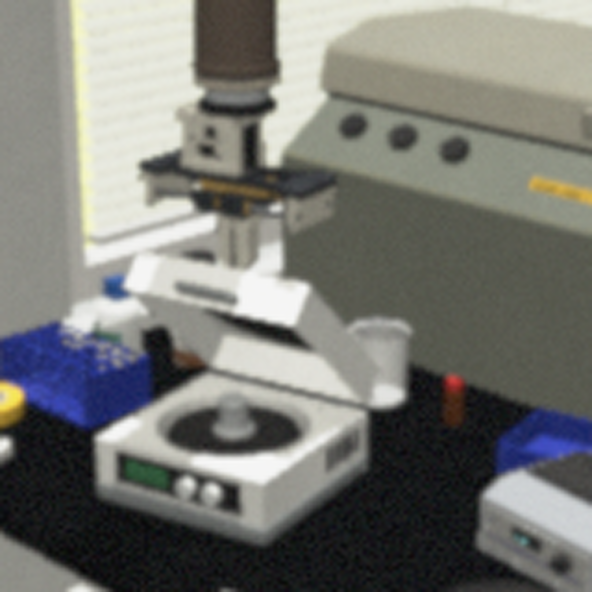

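The cover is half down (edge at about (215,285) in the crop), and the fingers are resting on its outer face. Pushing on along the arc.

>>> {"api": "drive_tool", "payload": {"deltas": [[[-0.5, -0.13, -0.35, 0, 0, 0, 0], [-1.2, -0.3, -0.85, 0, 0, 0, 0], [-1.9, -0.45, -1.4, 0, 0, 0, 0], [-2.6, -0.6, -2.0, 0, 0, 0, 0], [-3.2, -0.75, -2.55, 0, 0, 0, 0], [-3.8, -0.9, -3.15, 0, 0, 0, 0], [-4.36, -1.02, -3.74, 0, 0, 0, 0], [-4.9, -1.15, -4.4, 0, 0, 0, 0]]]}}

```text
t: 14.8
ee_pos: [450.7, 21.9, 190.1]
orientation: [0.0, 0.994, 0.109, 0.0]
wrist_force: [0.7, 0.6, 0.8]
finger_gap: 0.5
finger_force: 0.4
```

>>> {"api": "drive_tool", "payload": {"deltas": [[[-0.4, -0.1, -0.5, 0, 0, 0, 0], [-0.8, -0.18, -1.05, 0, 0, 0, 0], [-1.15, -0.26, -1.55, 0, 0, 0, 0], [-1.45, -0.33, -2.0, 0, 0, 0, 0], [-1.75, -0.4, -2.5, 0, 0, 0, 0], [-2.0, -0.45, -2.95, 0, 0, 0, 0], [-2.2, -0.5, -3.35, 0, 0, 0, 0], [-2.4, -0.54, -3.7, 0, 0, 0, 0]]]}}

```text
t: 15.6
ee_pos: [427.0, 16.6, 153.2]
orientation: [0.0, 0.994, 0.109, -0.0]
wrist_force: [1.3, -0.3, 0.4]
finger_gap: 0.6
finger_force: 0.2
```

>>> {"api": "drive_tool", "payload": {"deltas": [[[-0.15, -0.03, -0.3, 0, 0, 0, 0], [-0.3, -0.06, -0.6, 0, 0, 0, 0], [-0.4, -0.09, -0.9, 0, 0, 0, 0], [-0.5, -0.12, -1.2, 0, 0, 0, 0], [-0.6, -0.14, -1.5, 0, 0, 0, 0], [-0.7, -0.16, -1.75, 0, 0, 0, 0], [-0.8, -0.18, -2.0, 0, 0, 0, 0], [-0.85, -0.2, -2.2, 0, 0, 0, 0]]]}}

```text
t: 16.4
ee_pos: [418.6, 14.6, 131.3]
orientation: [0.0, 0.994, 0.109, -0.0]
wrist_force: [-0.2, 0.0, 0.9]
finger_gap: 1.0
finger_force: 0.2
```

>>> {"api": "drive_tool", "payload": {"deltas": [[[0, 0, -0.15, 0, 0, 0, 0], [0, 0, -0.3, 0, 0, 0, 0], [0, 0, -0.45, 0, 0, 0, 0], [0, 0, -0.6, 0, 0, 0, 0], [0, 0, -0.7, 0, 0, 0, 0], [0, 0, -0.8, 0, 0, 0, 0], [0, 0, -0.9, 0, 0, 0, 0], [0, 0, -0.9, 0, 0, 0, 0]]]}}

```text
t: 17.2
ee_pos: [418.7, 14.7, 123.2]
orientation: [0.0, 0.994, 0.109, 0.0]
wrist_force: [-3.5, -0.4, 12.7]
finger_gap: 0.6
finger_force: 6.2
```

>>> {"api": "drive_tool", "payload": {"deltas": [[[0, 0, -0.05, 0, 0, 0, 0], [0, 0, -0.1, 0, 0, 0, 0], [0, 0, -0.1, 0, 0, 0, 0], [0, 0, -0.1, 0, 0, 0, 0]]]}}

```text
t: 17.6
ee_pos: [418.7, 14.7, 123.0]
orientation: [0.0, 0.994, 0.109, 0.0]
wrist_force: [-9.0, -1.3, 26.7]
finger_gap: 0.4
finger_force: 13.7
```

>>> {"api": "drive_tool", "payload": {"deltas": [[[0, 0, 0.2, 0, 0, 0, 0], [0, 0, 0.6, 0, 0, 0, 0], [0, 0, 2, 0, 0, 0, 0], [0, 0, 5, 0, 0, 0, 0], [0, 0, 9, 0, 0, 0, 0], [0, 0, 13, 0, 0, 0, 0], [0, 0, 15, 0, 0, 0, 0], [0, 0, 15, 0, 0, 0, 0]]]}}

```text
t: 18.4
ee_pos: [420.4, 15.0, 274.5]
orientation: [0.0, 0.994, 0.109, 0.003]
wrist_force: [0.6, -1.1, -1.0]
finger_gap: 0.5
finger_force: 0.0
```

Run:
```python
from h import *
np.set_printoptions(precision=3,suppress=True)
o=get_obs();print(o["t"],o["ee_pos"],o["wrist_force"],o["dq"])
b=save("side","o.png")
cv2.imwrite("pics/p.png",cv2.resize(b[100:300,230:430,::-1],None,fx=3,fy=3,interpolation=2))
```

```text
18.4 [420.38   14.983 274.458] [ 0.572 -1.059 -0.967] [-0.004  0.039 -0.     0.07   0.012 -0.058 -0.014]
```

View pics/p.png

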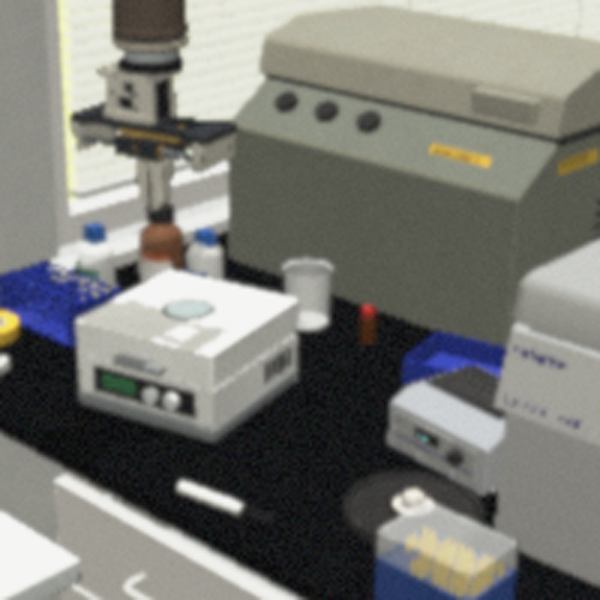

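The picture shows the cover lying flat on the housing (around (190,340)). The gripper is clear above it and nothing else on the bench has moved.

```bash
python3 -c "
from cell import *
print(sign_off())"
```

```text
the job is handed in; nothing more can be done
None
```

The rotor is locked on its spindle: I pulled it up with about 12.5 N, which raised it about 10 mm, held that for 1.4 s, then eased it back down and let go. The cover is fully closed without slamming, nothing else looked moved in the last picture, and I handed the job in at about 18 s.

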